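Move the vial-rack shuttle on to its third station

ROBOT

A 7-joint arm with a two-finger parallel gripper is mounted at the origin on a cart in front of the work surface, level with it; the furniture and walls round the work are solid. World frame = base frame: x ahead of the robot, y to its left, z up, the work surface at z = 0. Lengths are in mm, angles in rad, forces in N, time in s.
With the tool pointing down it reaches from about 400 to 850 mm from the base axis. Payload 10.4 kg.
Tool frame: the origin (TCP) lies where the fingers leave the gripper's body, on its centre line; the fingertips stand 70 mm ahead of it and the grasp point (between the pads) lies 51 mm ahead of it; z points along the fingers, y is the line along which they close (so a half turn about z gives the same grasp; the last joint's range is limited). The gripper opens to 87 mm and grips with 3 to 60 N. Pads are 19 mm wide; open, the fingers measure 117 mm over their backs; the gripper's body (75 mm by 190 mm) begins 51 mm behind the grasp point.
Start: joints at [-1.192, 0.332, -0.065, 1.46, 0.022, 1.35, -0.088], TCP at [244.411, 575.246, 292.276] pointing down, gripper open.
Joint ranges: [-2.6, 2.6], [-0.5, 2.12], [-1.47, 1.34], [0.16, 2.42], [-1.27, 4.41], [0.06, 2.06], [-2.6, 2.6]. Speed limits (rad/s): [2.22, 2.22, 2.79, 2.79, 3.14, 3.14, 3.14].

INTERFACE

Orientations are given as a unit quaternion [x, y, z, w].
In Python, from cell import robot, optics gives the robot as it stands (robot), with the cameras (optics).
- The arm moves only by the shell command python3 nudge.py [OPENING] [FORCE], which reads ROWS from standard input. ROWS is a JSON list of rows, 1 to 5 of them, each an object with the fields pos (a list: dx, dy, dz in mm), rot (a list: a rotation vector rx, ry, rz in rad); a field left out counts as zero; each row shifts and turns the commanded pose from where the row before left it, along the tool's axes as they then stand; what a row does not reach is not made up. A row lasts 1/8 s, in which the tool goes at most 62.5 mm and 0.188 rad, less where a joint would pass 70% of its speed; a pose out of reach is approached as far as the arm can. OPENING is the opening from 0.0 (shut) to 1.0 (fully open), set as the command begins (- or left out keeps the last). The fingers move at their own pace and stop on an object; FORCE is the grip in N (left out, the last holds). Time passes only in rows, so rows that do not move let the fingers close. It prints the time, the measured TCP pose, the force, the opening and the grip force at its end. Input that does not fit is refused with a message, and nothing moves.
- robot.read_state(): the state, without advancing time (a new reading comes with each control period).
- optics.capture(name): name is "scene" or "top" or "wrist"; returns a dict with "frame" (480x640x3 uint8, red, green, blue), "intrinsics" (3x3 intrinsics, pixels), "T" (4x4, takes a point from camera to world coordinates). Camera axes: x right, y down, z forward; pixel columns grow to the right and rows downward; lengths in mm; the calibration is good to about 2 mm. A picture is of the moment at which its call begins. There is no depth.
- robot.finish_job(): hands the job in; it is judged then, once.
The state is a dict: "t": time; "joint_positions": joint angles; "qvel": joint speeds; "effort": joint torques, N m; "ee_pos": TCP position; "tool_rot": TCP orientation; "contact_force": force on the tool from outside, world axes, zero at the start; "torque": the same for the moment, N m; "finger_gap": opening from 0.0 (shut) to 1.0 (fully open); "finger_force": force on a finger pad.
Only numpy, scipy, OpenCV 4.12 (cv2) and the standard library are available. Lean on these libraries where they do the work, as an engineer would, in place of code of your own. Each camera call takes 0.05 s, during which the arm holds its last target. There are 200 camera calls.

TASK

The vial-rack shuttle is held at its loading station by a spring plunger. Pull up the plunger's red wing knob, twist it clockwise a sixth of a turn and ease it down into its rest notch so that it stays retracted when you let go, and slide the carriage on past the middle notch. Short of the third notch (green dot), turn the knob back, ease it down without letting it snap and let go, so that the pin rides on the comb, then slide the carriage gently on until the pin clicks fully home in the third notch and locks it; do not force the carriage against the pin or wrench the knob against its stops, and leave the other things on the bench where they are.

Things in the scene. Friction and masses are not known exactly. Their poses are not given: they have to be found in the camera images.
- shuttle: Fixed aluminium base plate of the shuttle, 158 (its x) x 290 (its y) mm, on the worktop. Origin on the worktop near the plate's middle; z up; its y axis is the line of travel. The carriage travels towards its -y end, on two rails. Its +x side is the back.
- housing: Grey bracket at the middle of the base's front (-x) edge, with the plunger's steel barrel. Its top is a notched crown 25 mm across, 86 mm above the worktop: two deep slots (towards the shuttle's -x and +x) for the plunger's brass cross pin, and 60 degrees clockwise of them (from above) two shallow rest notches, 3.2 mm deep, with high walls beyond. Origin on the plunger's axis, at the worktop.
- plunger: Spring plunger. Red wing knob: upright bar 40 mm long (its x), 11 thick (its y), 26 high, on a hub 21 mm wide (hub top 13 mm below the origin); pin 8 mm in diameter below. Origin: centre of the bar, on the axis, 106 mm above the worktop when home; z up. At the start its x is the shuttle's x. It only lifts and turns; a spring draws it down, 3 N when home, 8 N at 14 mm.
- cross_pin (a point): Brass cross pin of the plunger (4 mm thick, 25 mm long, along its x), at its middle, 66 mm above the worktop when the pin is home. Lifts from there: 8 mm, pin end on top of the comb; 11 mm, cross pin in the rest notches, pin clear of the comb; from 14.2 mm it clears the rim between slot and rest notch and the knob can turn; 15.7 mm, inner stop. Play in slot and notch about 0.07 rad either way.
- carriage: Sliding carriage with the vial rack (96 x 184 mm, top 67 mm above the worktop). Origin: centre of its handle, an upright blue cylinder 18 mm in diameter and 44 mm high at its front +y corner, the origin 98 mm above the worktop; hold it to slide the carriage. Axes as the shuttle's. It slides towards the shuttle's -y with about 2 N of friction and stays where it is left.
- notch_3 (a point): Middle of the third notch, at the top of the comb along the carriage's front edge (8 mm thick, top 32 mm above the worktop). The comb has a loading slot 29.6 mm long, then a middle notch and this one (green dot), 34 mm apart, 9.6 mm wide. The slot's floor ramps up by 5 mm: at the start the pin stands on it, lifted 0 to 5 mm, this point 62 to 82 mm towards +y from the pin.
- beaker: Glass beaker, 52 mm in diameter, 68 mm high, standing; origin at the centre of its underside. Bystander.
- tip_box: Blue pipette-tip box with clear lid, 90 x 122 x 68 mm; origin at the centre of its underside. Bystander.
- spanner: Open-ended steel spanner, 138 mm long, lying; origin at its middle, underside. Bystander.
- marker: Black felt marker, 134 mm long, lying; origin at its middle, underside. Bystander.
- timer: White lab timer with three keys, 62 x 66 x 18 mm; origin at the centre of its underside. Bystander.

How it is judged:
By the outcome, as a careful person would: the job done as asked, in the order asked, and still so for the second after the job is handed in, with the robot touching nothing.
It also fails if it takes over 72 s, if anything falls off the work surface, if the arm or the gripper's body presses on something with over 40 N, if the wrist force passes 120 N, or if a joint passes its speed limit or range.

## Working session

There is one attempt and no reset: what is moved stays moved. The work goes in short steps, Python scripts to look and compute and a shell command to move; the robot and the scene stay as the last step left them, time stands still between calls to the robot, and variables do not carry over. Pictures are saved under pics/ and viewed, at most 10 in all, crops included, and the job is handed in when it is done.

```bash
mkdir -p pics; ls
python3 - <<'E'
from cell import robot, optics
import cv2,numpy as np
for n in("scene","top"):
    c=optics.capture(n);cv2.imwrite(f"pics/{n}0.png",c["frame"][:,:,::-1]);np.savez(f"pics/{n}0.npz",K=c["intrinsics"],T=c["T"]);print(n,c["intrinsics"].tolist(),c["T"].round(3).tolist())
s=robot.read_state();print(s["t"],s["ee_pos"],s["tool_rot"],s["contact_force"])
E
```

```text
cell.py
nudge.py
pics
scene [[591.0357122556763, 0.0, 303.4942552273842], [0.0, 591.0357122556763, 249.04738239943185], [0.0, 0.0, 1.0]] [[0.723, -0.384, 0.575, -254.948], [-0.691, -0.417, 0.59, -893.247], [0.013, -0.824, -0.567, 972.943], [0.0, 0.0, 0.0, 1.0]]
top [[506.18656089518163, 0.0, 322.0100410929862], [0.0, 506.18656089518163, 239.94981024247804], [0.0, 0.0, 1.0]] [[-0.007, -0.996, 0.089, 538.513], [-1.0, 0.007, -0.004, 7.154], [0.004, -0.089, -0.996, 1337.103], [0.0, 0.0, 0.0, 1.0]]
0.1 [244.32207898 574.99085099 291.5120849 ] [ 1.99541642e-01  9.79889130e-01 -6.44611095e-04 -1.04234186e-04] [ 0.80962404 -0.34306893 -0.33210549]
```

View pics/scene0.png

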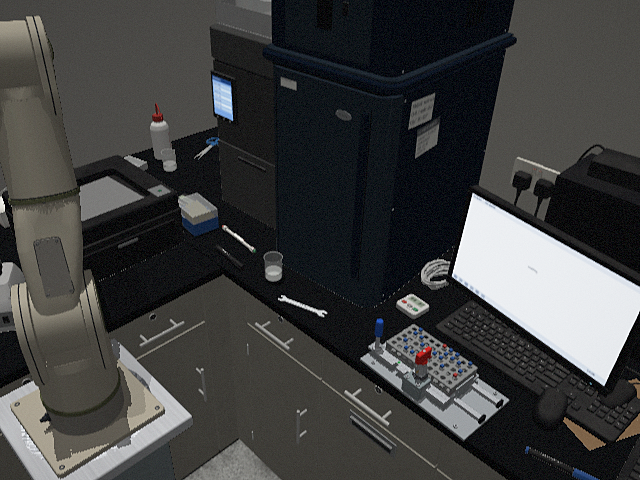

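View pics/top0.png

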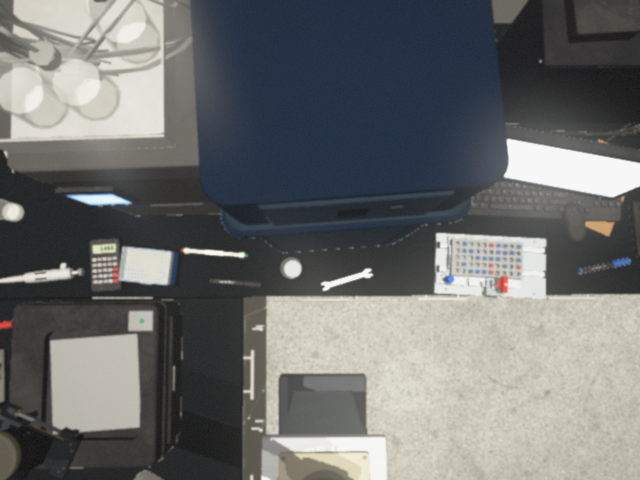

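The scene view shows the shuttle at about (435,380), with the red knob at (423,357) and the blue handle at (379,328). In the top view the knob is at (502,285) and the handle at (448,280). I'll enlarge both.

Run:
```python
import cv2,numpy as np
a=cv2.imread("pics/scene0.png")[295:445,355:515];b=cv2.imread("pics/top0.png")[225:305,425:555]
a=cv2.resize(a,(640,600),interpolation=2)
b=cv2.resize(b,(780,480),interpolation=2)
cv2.imwrite("pics/c1.png",a);cv2.imwrite("pics/c2.png",b)
```

```text
(no output)
```

View pics/c1.png

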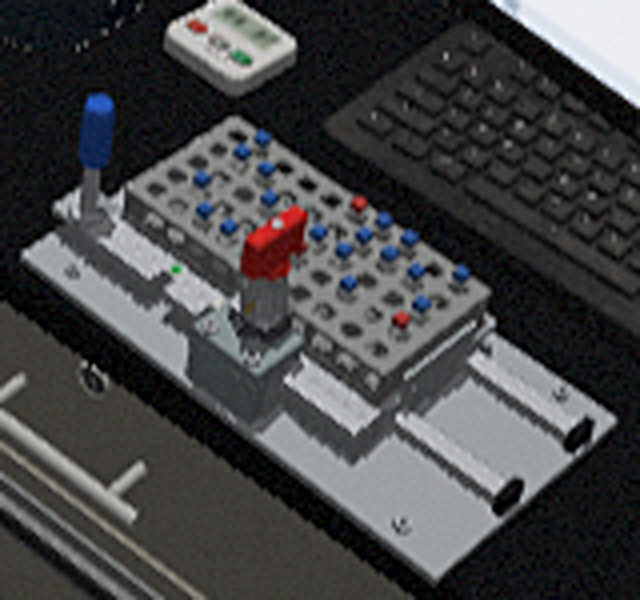

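View pics/c2.png

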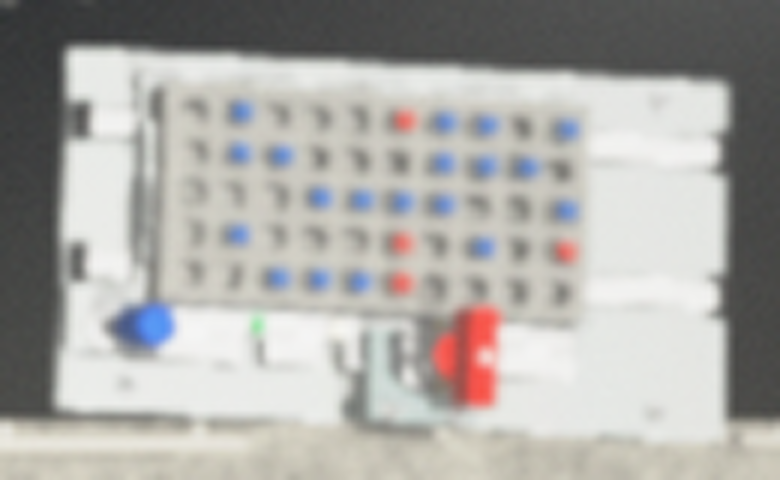

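The enlarged top crop shows the plate corners at (65,47), (728,82), (724,440) and (55,410), the knob dot at (485,356), the handle top at (153,325) and the green dot at (257,325). The scene crop shows the knob dot at (278,223), the handle top at (99,100), the green dot at (176,269) and plate corners at (22,255), (437,578) and (617,420).

Run:
```python
import cv2,numpy as np
S=np.load("pics/scene0.npz");T=np.load("pics/top0.npz")
P=lambda C:C["K"]@np.linalg.inv(C["T"])[:3]
def px(C,u):
    s,o=(4,(355,295)) if C is S else (6,(425,225))
    return (np.array(u)+.5)/s-.5+o
def ray(C,u,z):
    d=C["T"][:3,:3]@np.linalg.solve(C["K"],[*px(C,u),1]);c=C["T"][:3,3];return (c+d*(z-c[2])/d[2]).round(1)
for n,a,b,z in[("knob",(278,223),(485,356),121),("handle",(99,100),(153,325),120),("dot",(176,269),(257,325),32),("c+y-x",(22,255),(55,410),8),("c-y-x",(437,578),(724,440),8),("c-y+x",(617,420),(728,82),8)]:
    X=cv2.triangulatePoints(P(S),P(T),px(S,a),px(T,b));print(n,(X[:3]/X[3]).T.round(1),ray(S,a,z),ray(T,b,z))
print("c+y+x",ray(T,(65,47),8))
```

```text
knob [[ 537.9 -437.   121.3]] [ 538.2 -436.8  121. ] [ 537.9 -437.   121. ]
handle [[ 551.5 -307.   112.4]] [ 544.6 -312.3  120. ] [ 551.2 -304.9  120. ]
dot [[ 551.6 -372.1   31.1]] [ 550.5 -372.5   32. ] [ 551.8 -372.1   32. ]
c+y-x [[ 516.4 -290.8    6.1]] [ 515.5 -292.4    8. ] [ 515.8 -289.8    8. ]
c-y-x [[ 500.1 -580.5    8.1]] [ 499.6 -580.1    8. ] [ 500.6 -581.1    8. ]
c-y+x [[ 656.2 -588.9    8.2]] [ 655.3 -588.3    8. ] [ 657.2 -590.2    8. ]
c+y+x [ 674.7 -298.5    8. ]
```

```bash
cat > st.py <<'E'
import sys,numpy as np
from cell import robot, optics
from scipy.spatial.transform import Rotation as R
# st.py x y z(grasp point) [twist about shuttle z]: tool-axis delta to the target
s=robot.read_state();q=R.from_quat(s["tool_rot"]);p=np.array(s["ee_pos"]);g=p+q.apply([0,0,51])
print("t",round(s["t"],2),"q",np.round(s["joint_positions"],2),"grasp",g.round(1),"F",np.round(s["contact_force"],1),"M",np.round(s["torque"],2),"gap",round(s["finger_gap"]*87,1),round(float(s["finger_force"]),1))
if len(sys.argv)>3:
    a=[float(v) for v in sys.argv[1:]];th=-.054+(a[3] if len(a)>3 else 0)
    D=R.from_matrix(np.array([[-np.cos(th),-np.sin(th),0],[-np.sin(th),np.cos(th),0],[0,0,-1]]).T)
    print("delta",q.inv().apply(np.array(a[:3])-g).round(1),(q.inv()*D).as_rotvec().round(3))
E
echo '[{"pos": [0,-60,0],"rot": [0,0,-0.174]},{"pos": [0,-60,0],"rot": [0,0,-0.174]},{"pos": [-35,-50,0]},{"pos": [-35,-50,0]},{"pos": [-35,-50,0]}]' | python3 nudge.py; python3 st.py 500 0 240
echo '[{"pos": [-40,-45,0]},{"pos": [-40,-45,0]},{"pos": [-40,-45,0]},{"pos": [-30,-50,0]},{"pos": [-20,-55,0]}]' | python3 nudge.py;echo '[{"pos": [-15,-58,0]},{"pos": [-5,-60,0]},{"pos": [0,-60,0]},{"pos": [0,-60,0]},{"pos": [0,-60,0]}]' | python3 nudge.py; python3 st.py 538 -437 200;python3 st.py 538 -437 200 -1.047
```

```text
t: 1.35
ee_pos: [461.7, 55.6, 292.0]
tool_rot: [0.027, 1.0, -0.0, -0.0]
contact_force: [0.0, 0.0, -0.3]
finger_gap: 1.001
finger_force: 0.0
t: 1.98
ee_pos: [464.5, -243.0, 292.3]
tool_rot: [0.027, 1.0, 0.0, 0.0]
contact_force: [1.1, -0.2, -0.6]
finger_gap: 0.999
finger_force: 0.0
t 1.98 q [-0.32  0.11  0.78  1.76 -0.08  1.3   2.  ] grasp [ 464.5 -242.9  241.3] F [ 1.1 -0.2 -0.6] M [ 0.07 -0.04  0.02] gap 86.9 0.0
delta [ -83.7 -189.9   41.2] [0.    0.001 0.001]
t 1.98 q [-0.32  0.11  0.78  1.76 -0.08  1.3   2.  ] grasp [ 464.5 -242.9  241.3] F [ 1.1 -0.2 -0.6] M [ 0.07 -0.04  0.02] gap 86.9 0.0
delta [ -83.7 -189.9   41.2] [1.000e-03 0.000e+00 1.048e+00]
```

```bash
echo '[{"pos": [-21,-47,5]},{"pos": [-21,-47,5]},{"pos": [-21,-48,5]},{"pos": [-21,-48,5]},{}]' | python3 nudge.py 0.5
python3 - <<'E'
from cell import robot, optics
import cv2,numpy as np
c=optics.capture("wrist");cv2.imwrite("pics/w1.png",c["frame"][:,:,::-1]);np.savez("pics/w1.npz",K=c["intrinsics"],T=c["T"])
E
python3 st.py 538 -437 200
```

```text
t: 2.6
ee_pos: [537.3, -438.9, 269.2]
tool_rot: [0.029, 1.0, -0.0, -0.002]
contact_force: [-0.3, -0.2, 0.3]
finger_gap: 0.539
finger_force: 0.0
t 2.65 q [ 0.11  0.6   0.79  1.32 -0.41  1.4   2.4 ] grasp [ 537.6 -437.   219.4] F [-0.6 -0.5  0.3] M [ 0.02 -0.02  0.01] gap 45.4 0.0
delta [-0.5  0.1 19.4] [-0.    -0.003 -0.002]
```

View pics/w1.png

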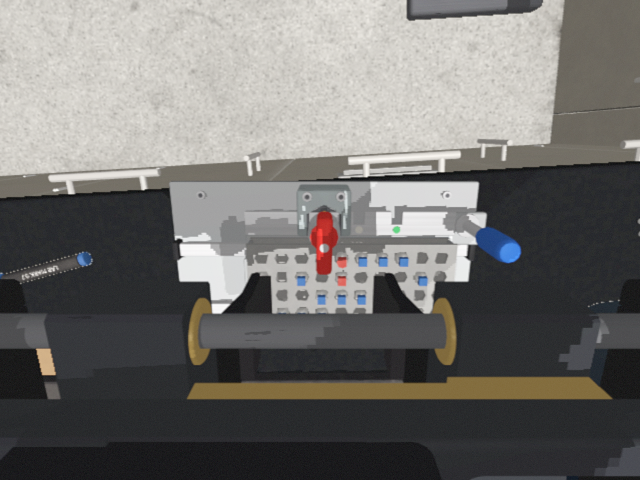

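The wrist view shows the knob dot at (324,248), the handle top centre at (510,251), its lower end at (485,235), the green dot at (397,230), and housing screws at (307,197) and (341,197).

Run:
```python
import numpy as np
C=np.load("pics/w1.npz");
def ray(u,z):
    d=C["T"][:3,:3]@np.linalg.solve(C["K"],[*u,1]);c=C["T"][:3,3];return (c+d*(z-c[2])/d[2]).round(1)
print(C["T"].round(2).tolist())
print("knob",ray((324,248),121),"handle",ray((510,251),120),"low",ray((485,234),76),"dot",ray((397,230),32),"plate",ray((171,182),8),ray((474,182),8))
```

```text
[[0.06, 0.96, 0.26, 464.16], [1.0, -0.06, -0.02, -434.48], [-0.0, 0.26, -0.96, 361.82], [0.0, 0.0, 0.0, 1.0]]
knob [ 538.1 -437.7  121. ] handle [ 547.7 -312.9  120. ] low [ 547.7 -311.4   76. ] dot [ 552.2 -372.1   32. ] plate [ 499.8 -578.9    8. ] [ 516.3 -295.3    8. ]
```

```bash
echo '[{"pos": [0,0,40]},{"pos": [0,0,40]},{"pos": [0,0,20]},{}]' | python3 nudge.py 0.4; python3 st.py 538 -437.4 117
```

```text
t: 3.15
ee_pos: [538.7, -434.3, 171.7]
tool_rot: [0.026, 1.0, 0.001, -0.0]
contact_force: [0.4, -0.8, 0.6]
finger_gap: 0.401
finger_force: 0.0
t 3.15 q [ 0.12  0.66  0.74  1.43 -0.46  1.22  2.43] grasp [ 538.7 -434.3  120.7] F [ 0.4 -0.8  0.6] M [ 0.04 -0.04  0.05] gap 34.9 0.0
delta [ 0.5 -3.2  3.7] [ 0.001 -0.001  0.001]
```

```bash
echo '[{"pos": [0,-3,3]},{},{}]' | python3 nudge.py; python3 st.py 538 -437.4 117
```

```text
t: 3.52
ee_pos: [538.6, -438.9, 170.0]
tool_rot: [0.027, 1.0, -0.0, 0.0]
contact_force: [0.2, 1.0, 0.1]
finger_gap: 0.401
finger_force: 0.0
t 3.52 q [ 0.13  0.67  0.74  1.43 -0.46  1.22  2.44] grasp [ 538.7 -438.9  119. ] F [0.2 1.  0.1] M [ 0.02  0.   -0.02] gap 34.9 0.0
delta [0.8 1.4 2. ] [-0.     0.001  0.   ]
```

```bash
echo '[{"pos": [0.8,1.4,2]},{},{},{}]' | python3 nudge.py; python3 st.py 538 -437.4 117
```

```text
t: 4.03
ee_pos: [537.8, -437.1, 167.2]
tool_rot: [0.027, 1.0, 0.0, -0.0]
contact_force: [0.7, -0.2, 0.6]
finger_gap: 0.399
finger_force: 0.0
t 4.03 q [ 0.12  0.67  0.74  1.44 -0.46  1.22  2.44] grasp [ 537.8 -437.1  116.2] F [ 0.7 -0.2  0.6] M [ 0.06  0.02 -0.01] gap 34.7 0.0
delta [-0.2 -0.3 -0.8] [ 0. -0.  0.]
```

```bash
echo '[{},{},{},{}]' | python3 nudge.py 0 30; python3 st.py
```

```text
t: 4.53
ee_pos: [537.8, -437.8, 167.3]
tool_rot: [0.027, 1.0, -0.001, 0.0]
contact_force: [0.6, -4.3, -2.6]
finger_gap: 0.127
finger_force: 30.0
t 4.53 q [ 0.12  0.67  0.74  1.43 -0.46  1.21  2.44] grasp [ 537.8 -437.8  116.3] F [ 0.6 -4.3 -2.6] M [-0.95 -0.43 -0.01] gap 11.1 30.0
```

```bash
echo '[{"pos": [0,-0.4,-3]},{"pos": [0,0,-3]},{"pos": [0,0,-2]},{"pos": [0,0,-2]},{}]' | python3 nudge.py; python3 st.py;echo '[{"pos": [0,0,-1]},{"pos": [0,0,-0.5]},{},{}]' | python3 nudge.py; python3 st.py
```

```text
t: 5.15
ee_pos: [537.8, -437.8, 176.5]
tool_rot: [0.027, 1.0, -0.0, -0.0]
contact_force: [3.4, -6.6, -8.3]
finger_gap: 0.122
finger_force: 30.0
t 5.15 q [ 0.12  0.66  0.75  1.43 -0.46  1.23  2.43] grasp [ 537.8 -437.8  125.5] F [ 3.4 -6.6 -8.3] M [-1.15 -0.78  0.01] gap 10.6 30.0
t: 5.65
ee_pos: [537.8, -437.8, 177.9]
tool_rot: [0.027, 1.0, -0.0, -0.0]
contact_force: [4.7, -5.8, -8.2]
finger_gap: 0.126
finger_force: 30.0
t 5.65 q [ 0.12  0.66  0.75  1.42 -0.46  1.23  2.43] grasp [ 537.8 -437.8  126.9] F [ 4.7 -5.8 -8.2] M [-1.2  -0.88  0.  ] gap 11.0 30.0
```

```bash
echo '[{"pos": [-0.5,-0.5,-0.5]},{"pos": [0,0,-0.5]},{},{}]' | python3 nudge.py; python3 st.py
```

```text
t: 6.15
ee_pos: [537.9, -437.9, 179.4]
tool_rot: [0.027, 1.0, 0.0, -0.0]
contact_force: [0.5, -2.6, -9.5]
finger_gap: 0.127
finger_force: 30.0
t 6.15 q [ 0.12  0.66  0.75  1.42 -0.46  1.24  2.43] grasp [ 537.8 -437.9  128.4] F [ 0.5 -2.6 -9.5] M [-0.59  0.01  0.  ] gap 11.0 30.0
```

```bash
echo '[{"pos": [0,-0.3,-0.4]},{},{}]' | python3 nudge.py; python3 st.py;  echo '[{"rot": [0,0,0.05]},{"rot": [0,0,0.05]},{},{}]' | python3 nudge.py; python3 st.py
```

```text
t: 6.52
ee_pos: [537.9, -437.9, 179.6]
tool_rot: [0.027, 1.0, 0.001, -0.001]
contact_force: [-1.1, -1.3, -13.0]
finger_gap: 0.123
finger_force: 30.0
t 6.53 q [ 0.12  0.66  0.75  1.42 -0.46  1.24  2.43] grasp [ 537.8 -437.9  128.6] F [ -1.1  -1.3 -13. ] M [-0.22  0.24 -0.03] gap 10.7 30.0
t: 7.02
ee_pos: [537.9, -437.9, 179.6]
tool_rot: [0.076, 0.997, 0.0, -0.001]
contact_force: [-2.1, 0.4, -15.9]
finger_gap: 0.124
finger_force: 30.0
t 7.03 q [ 0.11  0.67  0.77  1.42 -0.47  1.24  2.34] grasp [ 537.9 -437.9  128.6] F [ -2.1   0.4 -15.9] M [-0.05  0.43 -0.08] gap 10.8 30.0
```

```bash
echo '[{"pos": [0,0,1]},{},{}]' | python3 nudge.py; python3 st.py 537.9 -437.9 127.8 -1.047
```

```text
t: 7.4
ee_pos: [537.9, -438.0, 179.2]
tool_rot: [0.077, 0.997, 0.001, -0.0]
contact_force: [-4.7, 3.1, -8.9]
finger_gap: 0.122
finger_force: 30.0
t 7.4 q [ 0.11  0.67  0.77  1.42 -0.47  1.24  2.34] grasp [ 537.9 -437.9  128.2] F [-4.7  3.1 -8.9] M [0.64 1.07 0.03] gap 10.7 30.0
delta [-0.   0.   0.4] [ 0.001 -0.001  0.947]
```

```bash
echo '[{"pos": [0.5,0.3,0.3]},{"rot": [0,0,0.12]},{"rot": [0,0,0.12]},{"rot": [0,0,0.12]},{}]' | python3 nudge.py; python3 st.py 537.9 -437.9 127.8 -1.047
```

```text
t: 8.02
ee_pos: [537.8, -438.0, 178.9]
tool_rot: [0.254, 0.967, -0.0, 0.0]
contact_force: [-3.4, 1.3, -9.8]
finger_gap: 0.123
finger_force: 30.0
t 8.03 q [ 0.07  0.7   0.84  1.43 -0.53  1.25  2.02] grasp [ 537.8 -438.   127.9] F [-3.4  1.3 -9.8] M [0.27 0.69 0.  ] gap 10.7 30.0
delta [-0.   0.1  0.1] [-0.     0.     0.588]
```

```bash
echo '[{"rot": [0,0,0.12]},{"rot": [0,0,0.12]},{"rot": [0,0,0.12]},{"rot": [0,0,0.12]},{}]' | python3 nudge.py; python3 st.py 537.9 -437.9 127.8 -1.047
```

```text
t: 8.65
ee_pos: [537.8, -438.0, 178.9]
tool_rot: [0.475, 0.88, -0.0, 0.0]
contact_force: [-3.0, 0.1, -8.9]
finger_gap: 0.12
finger_force: 30.0
t 8.65 q [ 0.02  0.74  0.94  1.43 -0.6   1.28  1.59] grasp [ 537.8 -438.1  127.9] F [-3.   0.1 -8.9] M [ 0.1   0.78 -0.07] gap 10.5 30.0
delta [0.1 0.2 0.1] [-0.    0.    0.11]
```

```bash
echo '[{"rot": [0,0,0.1]},{"pos": [0,0,0.8]},{"pos": [0,0,0.8]},{"pos": [0,0,0.7]},{}]' | python3 nudge.py; python3 st.py 537.9 -437.9 123.9 -1.047
```

```text
t: 9.28
ee_pos: [537.7, -438.1, 176.6]
tool_rot: [0.52, 0.854, -0.0, 0.0]
contact_force: [-3.7, -0.6, -8.8]
finger_gap: 0.124
finger_force: 30.0
t 9.28 q [ 0.01  0.75  0.96  1.43 -0.62  1.28  1.5 ] grasp [ 537.8 -438.1  125.6] F [-3.7 -0.6 -8.8] M [-0.02  0.83  0.04] gap 10.8 30.0
delta [0.1 0.2 1.7] [0.    0.    0.008]
```

```bash
echo '[{"pos": [0,0,0.8]},{"pos": [0,0,0.7]},{"pos": [0,0,0.4]},{}]' | python3 nudge.py; python3 st.py 537.9 -437.9 123.9 -1.047
```

```text
t: 9.78
ee_pos: [537.8, -438.1, 174.8]
tool_rot: [0.52, 0.854, -0.0, 0.0]
contact_force: [-4.1, -0.1, -6.3]
finger_gap: 0.123
finger_force: 30.0
t 9.78 q [ 0.01  0.75  0.96  1.43 -0.62  1.28  1.5 ] grasp [ 537.8 -438.1  123.8] F [-4.1 -0.1 -6.3] M [-0.11  0.84 -0.04] gap 10.7 30.0
delta [ 0.1  0.2 -0.1] [0.    0.    0.007]
```

```bash
echo '[{"pos": [0,0,0.5]},{"pos": [0,0,0.3]},{}]' | python3 nudge.py; python3 st.py 537.9 -437.9 123.9 -1.047
```

```text
t: 10.15
ee_pos: [537.7, -438.1, 174.6]
tool_rot: [0.52, 0.854, 0.0, 0.0]
contact_force: [-5.2, 2.6, -1.1]
finger_gap: 0.123
finger_force: 30.0
t 10.15 q [ 0.01  0.75  0.96  1.43 -0.62  1.28  1.5 ] grasp [ 537.8 -438.1  123.6] F [-5.2  2.6 -1.1] M [0.37 1.18 0.01] gap 10.7 30.0
delta [ 0.1  0.2 -0.3] [0.    0.    0.007]
```

```bash
echo '[{},{},{"pos": [0,0,-5]},{"pos": [0,0,-25]},{"pos": [0,0,-25]}]' | python3 nudge.py 0.4; python3 st.py 547.5 -311.5 180 -1.047
```

```text
t: 10.78
ee_pos: [538.0, -438.0, 229.9]
tool_rot: [0.52, 0.854, -0.0, 0.0]
contact_force: [0.4, -0.5, 0.5]
finger_gap: 0.4
finger_force: 0.0
t 10.78 q [ 0.    0.71  0.99  1.38 -0.59  1.37  1.47] grasp [ 538.  -438.   178.9] F [ 0.4 -0.5  0.5] M [-0.14 -0.03  0.02] gap 34.8 0.0
delta [108.   66.5  -1.1] [0.    0.    0.007]
```

```bash
echo '[{"pos": [40,25,0]},{"pos": [40,25,0]},{"pos": [28,16.5,0]},{},{}]' | python3 nudge.py 0.5; python3 st.py 547.5 -311.5 104 -1.047;python3 - <<'E'
from cell import robot, optics
import cv2,numpy as np
c=optics.capture("wrist");np.savez("pics/w2.npz",K=c["intrinsics"],T=c["T"]);d=optics.capture("scene")
cv2.imwrite("pics/w2.png",np.vstack([c["frame"][130:430,:,::-1],cv2.resize(d["frame"][290:440,345:665,::-1],(640,300*640//590))[:300]]))
E
```

```text
t: 11.4
ee_pos: [547.2, -312.1, 229.4]
tool_rot: [0.52, 0.854, -0.0, 0.0]
contact_force: [0.1, 0.4, -0.3]
finger_gap: 0.499
finger_force: 0.0
t 11.4 q [-0.3   0.58  1.06  1.57 -0.52  1.3   1.31] grasp [ 547.2 -312.2  178.4] F [ 0.1  0.4 -0.3] M [-0.09 -0.01 -0.01] gap 43.4 0.0
delta [ 0.5  0.5 74.4] [0.    0.001 0.007]
```

View pics/w2.png

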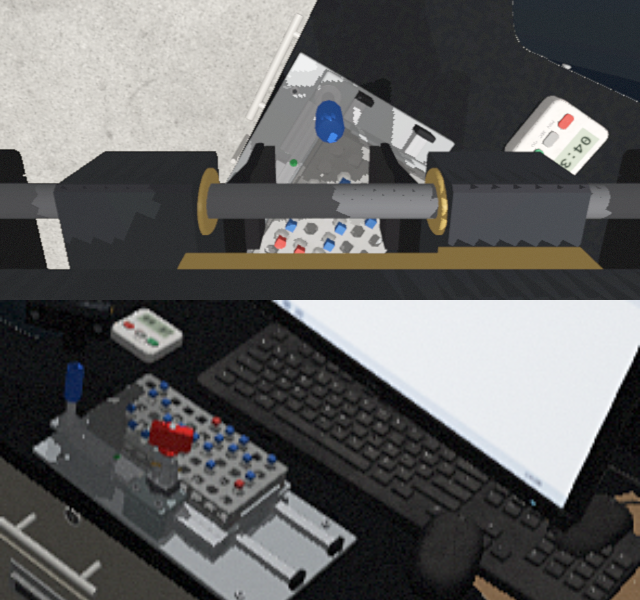

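The knob stays twisted and raised. In the wrist view the handle's near end (its top) is centred at about (330,131) in the crop, which is row 261 of the full frame.

```bash
python3 - <<'E'
import numpy as np
C=np.load("pics/w2.npz");
def ray(u,z):
    d=C["T"][:3,:3]@np.linalg.solve(C["K"],[*u,1]);c=C["T"][:3,3];return (c+d*(z-c[2])/d[2]).round(1)
print("handle",ray((330,261),120),"low",ray((328,238),76),"dot",ray((293,292),32))
E
echo '[{"pos": [0,0,35]},{"pos": [0,0,35]},{"pos": [0,0,4]},{},{}]' | python3 nudge.py; python3 st.py 547.5 -311.5 104 -1.047
```

```text
handle [ 550.  -307.7  120. ] low [ 549.1 -307.    76. ] dot [ 551.3 -372.8   32. ]
t: 12.12
ee_pos: [547.7, -312.2, 156.4]
tool_rot: [0.52, 0.854, 0.0, 0.001]
contact_force: [-0.4, 0.2, 0.9]
finger_gap: 0.499
finger_force: 0.0
t 12.12 q [-0.27  0.65  1.    1.64 -0.59  1.17  1.35] grasp [ 547.8 -312.3  105.4] F [-0.4  0.2  0.9] M [-0.06  0.01 -0.04] gap 43.5 0.0
delta [0.8 0.1 1.4] [0.001 0.002 0.007]
```

```bash
python3 st.py 549.3 -308.7 104 -1.047; echo '[{"pos": [3,3,0.5]},{},{},{},{}]' | python3 nudge.py 0 12; python3 st.py 549.3 -308.7 104 -1.047
```

```text
t 12.12 q [-0.27  0.65  1.    1.64 -0.59  1.17  1.35] grasp [ 547.8 -312.3  105.4] F [-0.4  0.2  0.9] M [-0.06  0.01 -0.04] gap 43.5 0.0
delta [2.5 3.  1.4] [0.001 0.002 0.007]
t: 12.75
ee_pos: [549.5, -307.1, 154.5]
tool_rot: [0.52, 0.854, 0.0, 0.001]
contact_force: [4.6, 0.4, -1.6]
finger_gap: 0.203
finger_force: 12.0
t 12.75 q [-0.28  0.65  1.    1.65 -0.59  1.17  1.34] grasp [ 549.5 -307.1  103.5] F [ 4.6  0.4 -1.6] M [ 0.02 -1.13 -0.03] gap 17.7 12.0
delta [-1.3 -1.  -0.5] [0.001 0.001 0.008]
```

```bash
echo '[{"pos": [-2.6,-1.5,0]},{"pos": [-5.2,-3,0]},{"pos": [-5.2,-3,0]},{"pos": [-5.2,-3,0]},{}]' | python3 nudge.py; python3 st.py
```

```text
t: 13.38
ee_pos: [548.1, -329.1, 154.5]
tool_rot: [0.52, 0.854, -0.0, 0.001]
contact_force: [7.0, -1.7, -2.2]
finger_gap: 0.204
finger_force: 12.0
t 13.38 q [-0.23  0.67  0.99  1.62 -0.59  1.18  1.37] grasp [ 548.2 -329.1  103.5] F [ 7.  -1.7 -2.2] M [-0.54 -1.36 -0.03] gap 17.8 12.0
```

```bash
echo '[{"pos": [-5.4,-2.5,0]},{"pos": [-5.2,-3,0]},{"pos": [-5.2,-3,0]},{"pos": [-5.2,-3,0]},{"pos": [-3.5,-2,0]}]' | python3 nudge.py; echo '[{},{}]' | python3 nudge.py; python3 st.py
```

```text
t: 14.0
ee_pos: [546.6, -357.0, 154.5]
tool_rot: [0.52, 0.854, -0.0, 0.0]
contact_force: [1.2, 2.8, 5.6]
finger_gap: 0.204
finger_force: 12.0
t: 14.25
ee_pos: [546.6, -357.1, 154.5]
tool_rot: [0.52, 0.854, -0.0, 0.0]
contact_force: [1.8, -2.2, 3.5]
finger_gap: 0.201
finger_force: 12.0
t 14.25 q [-0.16  0.7   0.98  1.58 -0.61  1.2   1.41] grasp [ 546.6 -357.1  103.5] F [ 1.8 -2.2  3.5] M [-0.59 -0.49  0.01] gap 17.5 12.0
```

```bash
echo '[{},{},{"pos": [0,0,-25]},{"pos": [0,0,-30]},{"pos": [0,0,-20]}]' | python3 nudge.py 0.4; python3 st.py 537.8 -438.1 180 -1.04
cat > dot.py <<'E'
from cell import robot, optics
import cv2,numpy as np,sys
c=optics.capture("wrist");f=c["frame"];cv2.imwrite(f"pics/{sys.argv[1]}.png",f[:,:,::-1])
h=cv2.cvtColor(f,cv2.COLOR_RGB2HSV);m=((abs(h[:,:,0].astype(int)-65)<15)&(h[:,:,1]>150)&(h[:,:,2]>80)).astype(np.uint8)
n,_,st,ce=cv2.connectedComponentsWithStats(m)
for i in range(1,n):
    if st[i,4]>6:
        d=c["T"][:3,:3]@np.linalg.solve(c["intrinsics"],[*ce[i],1]);o=c["T"][:3,3];p=o+d*(32-o[2])/d[2]
        print(ce[i].round(1),st[i,4],p.round(1),"to pin",((p-[537.8,-438,0])[:2]@[.054,.9985]).round(1))
E
python3 dot.py w3
```

```text
t: 14.88
ee_pos: [546.7, -356.4, 230.3]
tool_rot: [0.52, 0.854, 0.0, -0.0]
contact_force: [-0.7, -0.4, 0.7]
finger_gap: 0.398
finger_force: 0.0
t 14.88 q [-0.19  0.63  1.03  1.5  -0.55  1.32  1.37] grasp [ 546.7 -356.3  179.3] F [-0.7 -0.4  0.7] M [-0.07 -0.03 -0.01] gap 34.7 0.0
delta [-68.6 -45.4  -0.7] [ 0. -0.  0.]
```

```bash
echo '[{"pos": [-30,-20,0]},{"pos": [-30,-20,0]},{"pos": [-8.6,-5.4,0]},{},{}]' | python3 nudge.py 0.4; python3 st.py 537.8 -438.1 123.6 -1.04; python3 dot.py w4
```

```text
t: 15.55
ee_pos: [538.7, -436.7, 228.9]
tool_rot: [0.519, 0.855, 0.0, -0.0]
contact_force: [-0.5, 1.1, 0.1]
finger_gap: 0.399
finger_force: 0.0
t 15.55 q [ 0.    0.71  0.99  1.38 -0.59  1.37  1.47] grasp [ 538.7 -436.7  177.9] F [-0.5  1.1  0.1] M [-0.03  0.04 -0.  ] gap 34.7 0.0
delta [-0.9 -1.5 54.3] [ 0.001 -0.001  0.002]
```

View pics/w4.png

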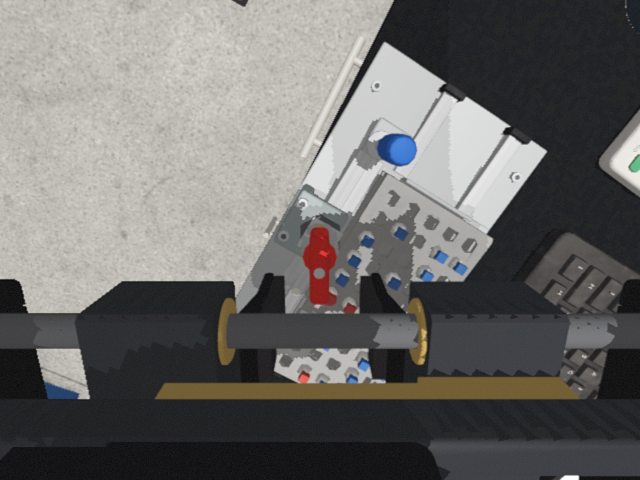

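The carriage has travelled about 50 mm (the handle is now at (397,150)). The knob at (319,272) is aligned with the tool, so I'll regrasp it.

```bash
echo '[{"pos": [-0.9,-1.5,25]},{"pos": [0,0,20]},{"pos": [0,0,9.3]},{},{}]' | python3 nudge.py; python3 st.py 537.8 -438.1 123.6 -1.04
```

```text
t: 16.23
ee_pos: [537.3, -439.9, 175.8]
tool_rot: [0.52, 0.854, -0.0, 0.0]
contact_force: [0.2, -1.0, -0.5]
finger_gap: 0.402
finger_force: 0.0
t 16.23 q [ 0.01  0.75  0.96  1.43 -0.62  1.28  1.5 ] grasp [ 537.3 -439.9  124.8] F [ 0.2 -1.  -0.5] M [-0.05  0.03  0.01] gap 35.0 0.0
delta [1.4 1.3 1.2] [0.    0.001 0.   ]
```

```bash
echo '[{"pos": [1.4,1.3,1]},{},{},{}]' | python3 nudge.py ; python3 st.py 537.8 -438.1 123.6 -1.04;  echo '[{},{},{},{}]' | python3 nudge.py 0 30; python3 st.py 537.8 -438.1 123.6 -1.04
```

```text
t: 16.73
ee_pos: [537.6, -437.8, 174.1]
tool_rot: [0.52, 0.854, 0.0, 0.0]
contact_force: [-0.2, -0.2, -0.1]
finger_gap: 0.399
finger_force: 0.0
t 16.73 q [ 0.01  0.75  0.96  1.43 -0.62  1.28  1.5 ] grasp [ 537.6 -437.8  123.1] F [-0.2 -0.2 -0.1] M [-0.07  0.03  0.02] gap 34.7 0.0
delta [-0.3  0.1 -0.5] [0. 0. 0.]
t: 17.23
ee_pos: [537.6, -437.8, 174.0]
tool_rot: [0.52, 0.854, 0.0, 0.0]
contact_force: [0.3, 0.5, 0.4]
finger_gap: 0.126
finger_force: 30.1
t 17.23 q [ 0.01  0.75  0.96  1.43 -0.62  1.28  1.5 ] grasp [ 537.6 -437.8  123. ] F [0.3 0.5 0.4] M [-0.09 -0.02 -0.02] gap 11.0 30.1
delta [-0.3  0.1 -0.6] [0. 0. 0.]
```

```bash
echo '[{"pos": [0,0,-1.5]},{"pos": [0,0,-1.5]},{"pos": [0,0,-1]},{},{}]' | python3 nudge.py; python3 st.py 537.7 -437.9 127 0
```

```text
t: 17.85
ee_pos: [537.6, -437.8, 177.9]
tool_rot: [0.52, 0.854, 0.0, -0.0]
contact_force: [3.3, -3.7, -8.7]
finger_gap: 0.121
finger_force: 30.0
t 17.85 q [ 0.01  0.75  0.96  1.43 -0.62  1.28  1.49] grasp [ 537.6 -437.8  126.9] F [ 3.3 -3.7 -8.7] M [-0.9  -0.73 -0.08] gap 10.5 30.0
delta [-0.2  0.  -0.1] [ 0.   -0.   -1.04]
```

```bash
echo '[{"pos": [-0.2,-0.3,-0.2],"rot": [0,0,-0.1]},{"rot": [0,0,-0.1]},{"rot": [0,0,-0.1]},{}]' | python3 nudge.py; python3 st.py 537.7 -437.9 127 0
```

```text
t: 18.35
ee_pos: [537.5, -437.8, 178.1]
tool_rot: [0.387, 0.922, 0.0, 0.0]
contact_force: [3.9, -2.1, -9.7]
finger_gap: 0.124
finger_force: 30.0
t 18.35 q [ 0.04  0.72  0.9   1.43 -0.57  1.27  1.76] grasp [ 537.6 -437.8  127.1] F [ 3.9 -2.1 -9.7] M [-0.58 -0.8   0.02] gap 10.8 30.0
delta [-0.2  0.   0.1] [ 0.001 -0.    -0.74 ]
```

```bash
echo '[{"rot": [0,0,-0.15]},{"rot": [0,0,-0.15]},{"rot": [0,0,-0.15]},{"rot": [0,0,-0.15]},{"rot": [0,0,-0.13]}]' | python3 nudge.py; echo '[{}]' | python3 nudge.py; python3 st.py 537.7 -437.9 127 0
```

```text
t: 18.98
ee_pos: [537.5, -437.9, 178.0]
tool_rot: [0.031, 1.0, 0.0, -0.0]
contact_force: [3.2, -2.3, -8.9]
finger_gap: 0.124
finger_force: 30.0
t: 19.1
ee_pos: [537.5, -437.9, 178.1]
tool_rot: [0.033, 0.999, 0.0, 0.0]
contact_force: [4.4, -1.7, -8.5]
finger_gap: 0.122
finger_force: 30.0
t 19.1 q [ 0.12  0.66  0.75  1.42 -0.46  1.23  2.42] grasp [ 537.5 -437.8  127.1] F [ 4.4 -1.7 -8.5] M [-0.4  -0.96 -0.03] gap 10.7 30.0
delta [-0.2 -0.   0.1] [ 0.001  0.    -0.012]
```

Now ease it down: the pin should meet the comb at about lift 8, which is z ≈ 171.

```bash
echo '[{"pos": [-0.2,0,1],"rot": [0,0,-0.01]},{"pos": [0,0,1]},{"pos": [0,0,1]},{"pos": [0,0,1]},{}]' | python3 nudge.py; python3 st.py; echo '[{"pos": [0,0,1]},{"pos": [0,0,0.8]},{"pos": [0,0,0.6]},{}]' | python3 nudge.py; python3 st.py
```

```text
t: 19.73
ee_pos: [537.5, -437.9, 174.0]
tool_rot: [0.027, 1.0, 0.0, -0.0]
contact_force: [3.0, 0.5, -6.1]
finger_gap: 0.125
finger_force: 30.0
t 19.73 q [ 0.13  0.66  0.74  1.43 -0.46  1.23  2.43] grasp [ 537.5 -437.9  123. ] F [ 3.   0.5 -6.1] M [ 0.13 -0.49 -0.02] gap 10.9 30.0
t: 20.23
ee_pos: [537.5, -438.0, 171.7]
tool_rot: [0.027, 1.0, 0.0, -0.0]
contact_force: [1.6, 2.7, -7.1]
finger_gap: 0.123
finger_force: 30.0
t 20.23 q [ 0.13  0.67  0.74  1.43 -0.46  1.22  2.43] grasp [ 537.5 -437.9  120.7] F [ 1.6  2.7 -7.1] M [ 0.53 -0.33 -0.03] gap 10.7 30.0
```

```bash
echo '[{"pos": [0,0,0.5]},{"pos": [0,0,0.3]},{"pos": [0,0,0.3]},{}]' | python3 nudge.py; python3 st.py
```

```text
t: 20.72
ee_pos: [537.6, -438.0, 171.3]
tool_rot: [0.027, 1.0, 0.0, 0.0]
contact_force: [-0.9, 5.6, -0.3]
finger_gap: 0.123
finger_force: 30.2
t 20.73 q [ 0.13  0.67  0.74  1.43 -0.46  1.22  2.43] grasp [ 537.6 -437.9  120.3] F [-0.9  5.6 -0.3] M [ 1.27  0.23 -0.04] gap 10.7 30.2
```

```bash
echo '[{},{},{"pos": [0,0,-5]},{"pos": [0,0,-25]},{"pos": [0,0,-30]}]' | python3 nudge.py 0.4; python3 st.py 546.7 -356.8 180; python3 dot.py w5
```

```text
t: 21.35
ee_pos: [537.3, -438.3, 231.5]
tool_rot: [0.027, 1.0, -0.0, -0.0]
contact_force: [-0.3, -0.4, 0.8]
finger_gap: 0.397
finger_force: 0.0
t 21.35 q [ 0.12  0.62  0.77  1.37 -0.43  1.32  2.41] grasp [ 537.3 -438.3  180.5] F [-0.3 -0.4  0.8] M [-0.02 -0.02  0.03] gap 34.5 0.0
delta [-5.  81.9  0.5] [-0.    -0.001 -0.   ]
```

View pics/w5.png

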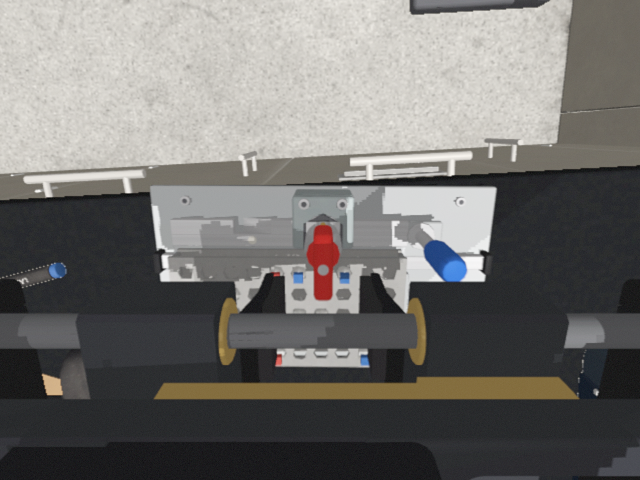

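The knob has turned back and rests raised at (323,262), with the handle top at (452,266). Next I'll regrip the handle.

```bash
echo '[{"pos": [-3,40,0]},{"pos": [-2,41.9,0]},{"pos": [0,0,30]},{"pos": [0,0,30]},{"pos": [0,0,16]}]' | python3 nudge.py; echo '[{},{}]' | python3 nudge.py; python3 st.py 546.7 -356.8 104
```

```text
t: 22.02
ee_pos: [546.7, -356.5, 153.7]
tool_rot: [0.027, 1.0, 0.0, -0.0]
contact_force: [0.8, 0.4, 0.2]
finger_gap: 0.396
finger_force: 0.0
t: 22.28
ee_pos: [547.3, -357.3, 156.0]
tool_rot: [0.027, 1.0, -0.0, 0.001]
contact_force: [-0.9, -0.7, -0.4]
finger_gap: 0.396
finger_force: 0.0
t 22.27 q [-0.03  0.6   0.75  1.57 -0.43  1.15  2.33] grasp [ 547.4 -357.3  105. ] F [-0.9 -0.7 -0.4] M [-0.    0.01  0.  ] gap 34.4 0.0
delta [0.7 0.5 1. ] [-0.001  0.001 -0.   ]
```

```bash
echo '[{"pos": [0.5,0.5,1]},{},{},{}]' | python3 nudge.py 0 12; python3 st.py; echo '[{"pos": [0,-2,0]},{"pos": [0,-2,0]},{"pos": [0,-2,0]},{"pos": [0,-2,0]},{}]' | python3 nudge.py; python3 st.py
```

```text
t: 22.78
ee_pos: [546.6, -357.2, 154.4]
tool_rot: [0.027, 1.0, -0.001, 0.001]
contact_force: [1.4, -5.7, 1.1]
finger_gap: 0.199
finger_force: 12.0
t 22.77 q [-0.03  0.6   0.75  1.57 -0.43  1.14  2.33] grasp [ 546.7 -357.3  103.4] F [ 1.4 -5.7  1.1] M [-1.15 -0.31  0.07] gap 17.3 12.0
t: 23.4
ee_pos: [546.4, -362.9, 154.3]
tool_rot: [0.026, 1.0, 0.001, -0.0]
contact_force: [-2.7, 5.2, 7.9]
finger_gap: 0.202
finger_force: 12.0
t 23.4 q [-0.01  0.6   0.74  1.56 -0.44  1.15  2.34] grasp [ 546.4 -362.8  103.3] F [-2.7  5.2  7.9] M [ 1.06  0.59 -0.02] gap 17.6 12.0
```

```bash
echo '[{"pos": [0,-2,0]},{"pos": [0,-1.5,0]},{"pos": [0,-1,0]},{}]' | python3 nudge.py; python3 st.py; echo '[{"pos": [0,-1,0]},{"pos": [0,-1,0]},{"pos": [0,-1,0]},{}]' | python3 nudge.py; python3 st.py
```

```text
t: 23.9
ee_pos: [546.1, -367.2, 154.3]
tool_rot: [0.026, 1.0, 0.001, -0.0]
contact_force: [-2.6, 5.6, 9.7]
finger_gap: 0.203
finger_force: 12.0
t 23.9 q [-0.    0.61  0.74  1.55 -0.44  1.15  2.35] grasp [ 546.1 -367.1  103.3] F [-2.6  5.6  9.7] M [1.25 0.67 0.04] gap 17.6 12.0
t: 24.4
ee_pos: [546.0, -370.3, 154.3]
tool_rot: [0.026, 1.0, 0.001, -0.0]
contact_force: [-3.5, 4.4, 8.9]
finger_gap: 0.197
finger_force: 12.0
t 24.4 q [ 0.    0.61  0.74  1.55 -0.44  1.16  2.35] grasp [ 546.  -370.1  103.3] F [-3.5  4.4  8.9] M [ 1.18  0.66 -0.03] gap 17.1 12.0
```

```bash
echo '[{"pos": [0,-0.8,0]},{"pos": [0,-0.7,0]},{}]' | python3 nudge.py|sed -n '2p;4p'; echo '[{"pos": [0,-0.5,0]},{"pos": [0,-0.5,0]},{}]' | python3 nudge.py|sed -n '2p;4p'
```

```text
ee_pos: [545.9, -371.8, 154.3]
contact_force: [-3.7, 5.0, 9.6]
ee_pos: [545.8, -373.0, 154.3]
contact_force: [-1.9, 3.9, 8.1]
```

```bash
echo '[{"pos": [0,-0.5,0]},{"pos": [0,-0.5,0]},{}]' | python3 nudge.py|sed -n '2p;4p'
```

```text
ee_pos: [545.8, -373.8, 154.3]
contact_force: [-3.8, 6.1, 9.2]
```

```bash
echo '[{"pos": [0,-0.5,0]},{"pos": [0,-0.3,0]},{}]' | python3 nudge.py|sed -n '2p;4p';  python3 - <<'E'
from cell import robot, optics
import cv2
d=optics.capture("scene");cv2.imwrite("pics/s6.png",cv2.resize(d["frame"][320:420,370:490,::-1],(720,600),interpolation=2))
E
```

```text
ee_pos: [545.6, -375.4, 154.3]
contact_force: [-1.4, 1.9, 7.1]
```

View pics/s6.png

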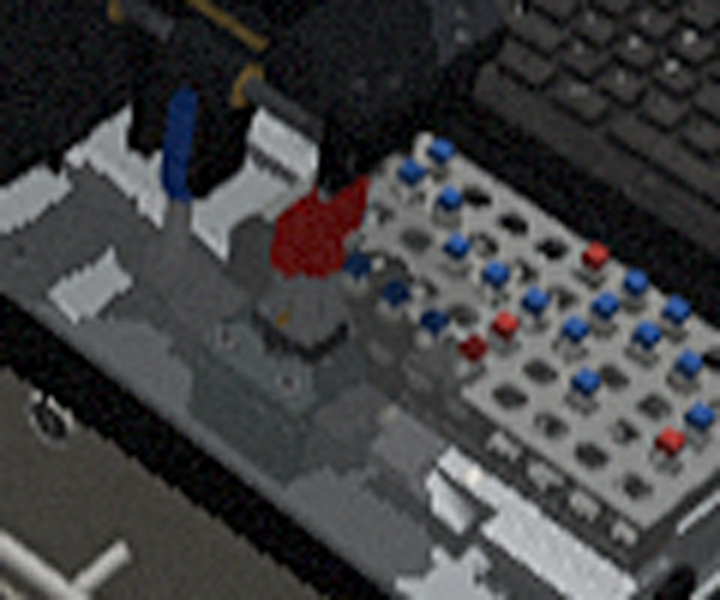

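The knob's base at (310,270) looks low on the barrel, so the pin has probably dropped. I'll compare it numerically with the first frame.

```bash
python3 - <<'E'
from cell import robot, optics
import cv2,numpy as np
a=cv2.imread("pics/scene0.png");b=optics.capture("scene")["frame"][:,:,::-1]
for f in(a,b):
    f=f.astype(float);r=f[...,2]/(f.sum(2)+1)
    print([ (c,round(float(np.interp(.5,r[358:372,c][::-1].cumsum()*0+np.sort(r[358:372,c]),np.arange(371,357,-1))),2), int(np.where(r[345:375,c]>.5)[0].max()+345)) for c in range(415,428)])
E
python3 st.py
```

```text
[(415, 361.26, 362), (416, 363.5, 363), (417, 364.09, 364), (418, 364.6, 364), (419, 363.68, 363), (420, 363.87, 363), (421, 363.83, 363), (422, 364.57, 364), (423, 364.56, 364), (424, 364.13, 364), (425, 363.61, 363), (426, 363.61, 363), (427, 359.46, 361)]
[(415, 362.46, 364), (416, 364.67, 364), (417, 365.52, 365), (418, 365.6, 365), (419, 364.88, 364), (420, 364.98, 364), (421, 365.59, 365), (422, 365.53, 365), (423, 365.71, 365), (424, 365.46, 365), (425, 364.8, 364), (426, 364.61, 364), (427, 358.94, 358)]
t 26.0 q [ 0.01  0.62  0.74  1.54 -0.44  1.16  2.36] grasp [ 545.7 -375.3  103.3] F [-2.   1.9  6.6] M [0.48 0.4  0.02] gap 17.7 12.0
```

```bash
echo '[{"pos": [0,0.3,0]},{},{},{"pos": [0,0,-25]},{"pos": [0,0,-40]}]' | python3 nudge.py 0.4; echo '[{"pos": [30,30,-20]},{"pos": [30,40,-20]},{"pos": [0,50,0]},{"pos": [0,50,0]},{}]' | python3 nudge.py;python3 - <<'E'
from cell import robot, optics
import cv2,numpy as np
a=cv2.imread("pics/scene0.png");b=optics.capture("scene")["frame"][:,:,::-1];t=optics.capture("top")["frame"][:,:,::-1]
cv2.imwrite("pics/fin.png",np.hstack([cv2.resize(b[310:430,360:500],(420,360),interpolation=2),cv2.resize(t[225:305,430:550],(380,360),interpolation=2)]))
for f in(a,b):
    f=f.astype(float);m=((f[...,2]/(f.sum(2)+1)>.5)&(f[...,2]>60))[335:375,410:436];print(np.argwhere(m).mean(0)+[335,410],m.sum())
E
```

```text
t: 26.62
ee_pos: [545.0, -375.0, 218.1]
tool_rot: [0.027, 1.0, 0.001, -0.001]
contact_force: [0.3, 0.0, 0.5]
finger_gap: 0.394
finger_force: 0.0
t: 27.25
ee_pos: [495.6, -198.1, 258.6]
tool_rot: [0.024, 1.0, 0.001, 0.0]
contact_force: [-0.7, -0.5, -0.2]
finger_gap: 0.404
finger_force: 0.0
[356.08163265 423.12244898] 196
[357.22994652 422.6684492 ] 187
```

View pics/fin.png

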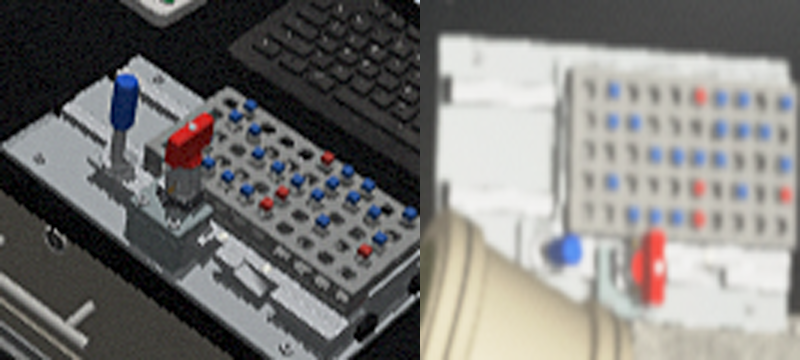

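The knob is clear of the gripper, its bar is square to the shuttle and it sits lower than at the start. I'll do one sub-pixel check of its height before handing in.

Run:
```python
from cell import robot, optics
import cv2,numpy as np
S=np.load("pics/scene0.npz");P=S["K"]@np.linalg.inv(S["T"])[:3]
h=[(lambda v:v[:2]/v[2])(P@[537.8,-438,z,1]) for z in(116,106)];print("px/mm",(h[1]-h[0])/10)
f=lambda i:(i[...,2]-.5*i[...,0]-.5*i[...,1]).clip(0).astype(np.float32)
a=f(cv2.imread("pics/scene0.png").astype(float));b=f(np.mean([optics.capture("scene")["frame"][:,:,::-1].astype(float) for _ in range(8)],0))
A,B=a[335:375,408:440],b[335:375,408:440]
A=A/A.max();B=B/B.max();W=np.eye(2,3,dtype=np.float32)
print(cv2.findTransformECC(A,B,W,cv2.MOTION_TRANSLATION),W[:,2])
```

```text
px/mm [-0.06263485  0.35230526]
(0.9953710178472621, array([[ 1.        ,  0.        , -0.30415547],
       [ 0.        ,  1.        ,  1.1808364 ]], dtype=float32)) [-0.30415547  1.1808364 ]
```

```bash
python3 -c "
from cell import robot, optics
print(robot.finish_job())"
```

```text
the job is handed in; nothing more can be done
None
```

The job is handed in at about 28 s: the carriage slid about 68 mm to the third notch, and the camera shows the knob back at its home height, so the pin should be fully home. I didn't push the carriage to test the lock. While lifting the knob I briefly touched its inner stop at about 16 N, then backed off before turning it.

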